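Pack a casting mould snug in its leaning cradle

ROBOT

A 7-joint arm with a two-finger parallel gripper is mounted at the origin on the work surface. World frame = base frame: x ahead of the robot, y to its left, z up, the work surface at z = 0. Lengths are in m, angles in rad, forces in N, time in s.
With the tool pointing down it reaches from about 0.425 to 0.975 m from the base axis. Payload 16.7 kg.
Tool frame: the origin (TCP) lies midway between the tips of the shut fingers; the grasp point (between the pads) lies 19 mm behind it (arm.grip_depth is the distance from the TCP to the grasp point, in m); z points along the fingers, y is the line along which they close (so a half turn about z gives the same grasp; the last joint's range is limited). The gripper opens to 85 mm and grips with 20 to 120 N. Pads are 22 mm wide; open, the fingers measure 114 mm over their backs; the gripper's body (76 mm by 85 mm) begins 54 mm behind the grasp point. The pads swing forward as they close: fully open they stand 13 mm farther back than shut.
Start: joints at [-1.339, 0.426, 0.074, 1.606, -0.034, 1.111, -0.067], TCP at [0.252, 0.626, 0.231] pointing down, gripper open.
Joint ranges: [-2.85, 2.85], [-0.5, 2.14], [-1.23, 1.37], [0.21, 2.46], [-1.02, 4.16], [0.16, 2.05], [-2.73, 2.73]. Speed limits (rad/s): [1.89, 1.89, 2.39, 2.39, 3.01, 3.01, 3.01].

INTERFACE

Orientations are given as a 3x3 rotation matrix whose columns are the frame's x, y, z axes.
In Python, from plant import arm, read_camera gives the robot as it stands (arm), with the cameras as plain functions.
- The arm moves only by the shell command python3 shift.py 'ROWS' [FORCE]. ROWS is rows parted by semicolons, their numbers by spaces, 1 to 10 of them, each of 7 numbers: the finger opening in m, then dx, dy, dz in m, then a rotation vector rx, ry, rz in rad; each row is the pose to reach, as a shift and turn from the pose commanded when the command began, along the tool's axes at that moment; what a row does not reach only later rows make up. A row lasts 1/8 s, in which the tool goes at most 0.0625 m and 0.188 rad, less where a joint would pass 70% of its speed; a pose out of reach is approached as far as the arm can. The fingers move at their own pace and stop on an object; FORCE is the grip in N (left out, the last holds). Time passes only in rows, so rows that do not move let the fingers close. It prints the time, the measured TCP pose, the force, the opening and the grip force at its end.
- arm.read_state(): the state, without advancing time (a new reading comes with each control period).
- read_camera(name): name is "side" or "top"; returns a dict with "pixels" (400x640x3 uint8, red, green, blue), "fx", "fy", "cx", "cy" (pixels), "rvec" (rotation vector, rad) and "tvec" (3), from world to camera coordinates, as OpenCV has them. Camera axes: x right, y down, z forward; pixel columns grow to the right and rows downward; lengths in m; the calibration is good to about 2 mm. A picture is of the moment at which its call begins. There is no depth.
- arm.hand_in(): hands the job in; it is judged then, once.
The state is a dict: "time": time; "q": joint angles; "qvel": joint speeds; "tau": joint torques, N m; "position": TCP position; "tool_rot": TCP orientation; "contact_force": force on the tool from outside, world axes, zero at the start; "moment": the same for the moment, N m; "grip_width": finger opening in m; "gripper_force": force on a finger pad.
Only numpy, scipy, OpenCV 4.12 (cv2) and the standard library are available. Lean on these libraries where they do the work, as an engineer would, in place of code of your own. Each camera call takes 0.05 s, during which the arm holds its last target. There are 200 camera calls.

TASK

Pack the mould that stands against the aluminium stop in the leaning casting cradle: take yellow spacer plates from the wooden block one at a time and push each fully home between the mould and the sprung plate, until the packing is snug and presses the sprung plate back. Then swing the red locking lever fully round, until it points out past the end of the stand, to lock it. Leave the plates you do not need in their block, and do not disturb the moulds, the paint bottle or the paint pot.

Things in the scene. Friction and masses are not known exactly. Their poses are not given: they have to be found in the camera images.
- stand: Fixed plywood stand, base board 150 x 290 x 8 mm, carrying the leaning trough (cradle). Upright frame, z up, yaw -2.15 to -1.7 rad: its +x side (where the trough is high) faces the robot's right, its -x side (low, open for the hand) the robot's left. Origin on the bench, 55 mm straight below the cradle's origin.
- cradle: Leaning trough, fixed: the stand's frame tipped -30 deg about y: z (plates go in along -z) leans to stand -x, x runs up the floor, y is level. Origin on the floor (z = 0) at the foot of the aluminium stop (y = 0 to 12 mm, 50 high). Floor x -62 to 64, front lip at x = -62, 22 high. Working bay y = 0 to -61, then sprung plate, then grey spring housing y -92 to -128, top z = 46.
- plate_spring (a joint): Aluminium sprung plate closing the bay: 112 mm long (x), 8 thick, 50 high; top 14 mm bevelled back by 8 as lead-in. Value: push-back along cradle -y, m; 0 at rest (face at cradle y = -0.061), stop at 0.009. Spring 2.4 N + 0.6 N/mm. Stays 0 while plates are loose; the plate that makes it snug pushes it back about 3 mm and is felt at the bevel as a resistance of some 3 to 10 N. No further one fits.
- spring_face (a point): Point on the sprung plate's face towards the mould, mid-length, at the lower edge of the bevel (cradle x = 0, z = 36 mm).
- lock_lever (a joint): Red-barred locking lever on the spring housing; pivot parallel to cradle z through cradle x = 12, y = -112 mm. At 0 it points down the slope over the lip (cradle -x), at 1.57 (end stop, locked) out past the stand's end (cradle -y). Starts at 0 to 0.35, locked above 1.4. Stiff (0.12 N m), stays where left.
- lever_tip (a point): Point on the axis of the lever's bar (12 mm thick), 60 mm from the pivot, cradle z = 70 mm. The bar is straight and level from 30 to 80 mm from the pivot, with 18 mm free below it over the housing.
- mould_a: Closed plaster mould with blue straps, 56 mm thick (cradle y), 0.50 kg. Only the one whose origin is near cradle y = 0 is to be packed; the others wait. 100 mm long (cradle x), 47 high (z). Origin: foot of its +y face, mid-length (z = 0, x = -11 in the cradle); axes parallel to the cradle's; the mould extends from there to -y.
- mould_b: Closed plaster mould with blue straps, 48 mm thick (cradle y), 0.43 kg. Only the one whose origin is near cradle y = 0 is to be packed; the others wait. 100 mm long (cradle x), 47 high (z). Origin: foot of its +y face, mid-length (z = 0, x = -11 in the cradle); axes parallel to the cradle's; the mould extends from there to -y.
- mould_c: Closed plaster mould with blue straps, 40 mm thick (cradle y), 0.36 kg. Only the one whose origin is near cradle y = 0 is to be packed; the others wait. 100 mm long (cradle x), 47 high (z). Origin: foot of its +y face, mid-length (z = 0, x = -11 in the cradle); axes parallel to the cradle's; the mould extends from there to -y.
- rack: Slotted wooden block, fixed, 100 mm (x) by 156 (y), 30 high, holding four spacer plates upright (plate y along block y) in slots 11.5 mm wide, 34 apart along y, slot bottoms 6 mm over the bench. Origin: centre of underside, z up.
- plate_1: Yellow spacer plate 8 mm thick (y), 112 wide (x), body 48 high (z), lower edges bevelled 2 mm, 55 g. Grip tab 20 wide, 8 thick, z 47 to 84 mm, at x = -45 mm (a different place on each plate, so fingers clear the other tabs). Origin: centre of underside. Home: z axis parallel to cradle z, origin on the floor, cradle x about -3 mm, plates side by side from the mould's face.
- plate_2: Yellow spacer plate 8 mm thick (y), 112 wide (x), body 48 high (z), lower edges bevelled 2 mm, 55 g. Grip tab 20 wide, 8 thick, z 47 to 84 mm, at x = -15 mm (a different place on each plate, so fingers clear the other tabs). Origin: centre of underside. Home: z axis parallel to cradle z, origin on the floor, cradle x about -3 mm, plates side by side from the mould's face.
- plate_3: Yellow spacer plate 8 mm thick (y), 112 wide (x), body 48 high (z), lower edges bevelled 2 mm, 55 g. Grip tab 20 wide, 8 thick, z 47 to 84 mm, at x = +15 mm (a different place on each plate, so fingers clear the other tabs). Origin: centre of underside. Home: z axis parallel to cradle z, origin on the floor, cradle x about -3 mm, plates side by side from the mould's face.
- plate_4: Yellow spacer plate 8 mm thick (y), 112 wide (x), body 48 high (z), lower edges bevelled 2 mm, 55 g. Grip tab 20 wide, 8 thick, z 47 to 84 mm, at x = +45 mm (a different place on each plate, so fingers clear the other tabs). Origin: centre of underside. Home: z axis parallel to cradle z, origin on the floor, cradle x about -3 mm, plates side by side from the mould's face.
- paint_bottle: Bystander: white paint bottle, black cap, 42 mm diameter, 100 mm high, loose. Origin at the centre of its underside.
- paint_pot: Bystander: green paint pot, 44 mm diameter, 50 mm high, loose. Origin at the centre of its underside.

How it is judged:
By the outcome, as a careful person would: the job done as asked, in the order asked, and still so for the second after the job is handed in, with the robot touching nothing.
It also fails if it takes over 72 s, if anything falls off the work surface, if the arm or the gripper's body presses on something with over 40 N, if the wrist force passes 120 N, or if a joint passes its speed limit or range.

## Working session

There is one attempt and no reset: what is moved stays moved. The work goes in short steps, Python scripts to look and compute and a shell command to move; the robot and the scene stay as the last step left them, time stands still between calls to the robot, and variables do not carry over. Pictures are saved under pics/ and viewed, at most 10 in all, crops included, and the job is handed in when it is done.

```bash
ls; mkdir -p pics
python3 - <<'E'
from plant import arm, read_camera
import cv2,numpy as np
for n in("side","top"):
    c=read_camera(n);cv2.imwrite(f"pics/{n}0.png",c["pixels"][:,:,::-1]);print(n,c["fx"],c["fy"],c["cx"],c["cy"],c["rvec"],c["tvec"])
s=arm.read_state();print(s);print(arm.grip_depth)
E
```

```text
pics
plant.py
shift.py
side 390.9806767332038 390.9806767332038 316.0280280512595 200.88594755061487 [ 2.06580813 -0.8846901   0.44657954] [-0.39940608  0.31512226  0.7643613 ]
top 371.8203200099227 371.8203200099227 319.3417137759529 200.11500191891562 [ 2.17202305 -2.14304287  0.13451601] [-0.01778566  0.56618735  0.99954699]
{'time': 0.1, 'q': array([-1.33850719,  0.42665255,  0.07384238,  1.60655593, -0.03408227,
        1.11079478, -0.0670859 ]), 'qvel': array([ 0.00318204, -0.00115473, -0.00102478, -0.00029045, -0.0004861 ,
        0.00010419, -0.0012687 ]), 'tau': array([ 9.08578222e-03, -9.51536536e+01,  3.77194807e+00, -4.64402711e+01,
        1.96640199e-02,  6.29875227e-03, -3.58844022e-05]), 'position': array([0.25137678, 0.6260437 , 0.23068588]), 'tool_rot': array([[-9.27999399e-01,  3.72581532e-01, -3.43190806e-04],
       [ 3.72581679e-01,  9.27998752e-01, -1.09951998e-03],
       [-9.11801993e-05, -1.14822049e-03, -9.99999337e-01]]), 'contact_force': array([ 0.90556522, -0.30679906,  0.01060071]), 'moment': array([ 0.0039089 ,  0.02206204, -0.01112814]), 'gripper_force': 0.0, 'grip_width': 0.08543500667314953}
0.0187
```

View pics/side0.png

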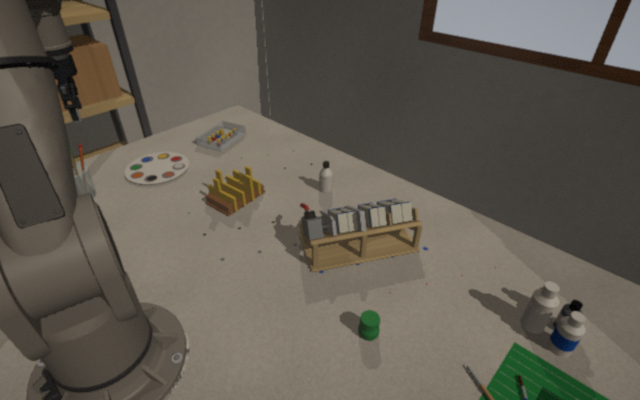

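View pics/top0.png

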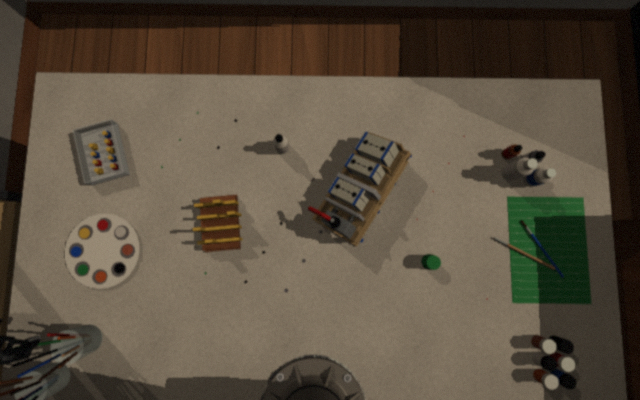

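The side view shows the rack at about (236,188), the stand at (360,235), the bottle at (326,178) and the pot at (370,325). The top view shows the rack at (218,222), the stand at (365,188) and the red lever at (322,215). I'll enlarge both.

Run:
```python
import cv2
a=cv2.imread("pics/top0.png");s=cv2.imread("pics/side0.png")
g=lambda i:cv2.convertScaleAbs(i,alpha=1.6)
cv2.imwrite("pics/t1.png",g(cv2.resize(a[122:252,300:420],None,fx=4.6,fy=4.6,interpolation=cv2.INTER_CUBIC)))
cv2.imwrite("pics/s1.png",g(cv2.resize(s[190:272,290:430],None,fx=5.6,fy=5.6,interpolation=cv2.INTER_CUBIC)))
r=cv2.resize(a[185:260,170:250],None,fx=5,fy=5,interpolation=cv2.INTER_CUBIC)
q=cv2.resize(s[160:220,195:275],None,fx=5,fy=5,interpolation=cv2.INTER_CUBIC)
import numpy as np
z=np.zeros((375,800,3),'uint8');z[:375,:400]=r;z[:300,400:]=q
cv2.imwrite("pics/r1.png",g(z))
```

```text
(no output)
```

View pics/t1.png

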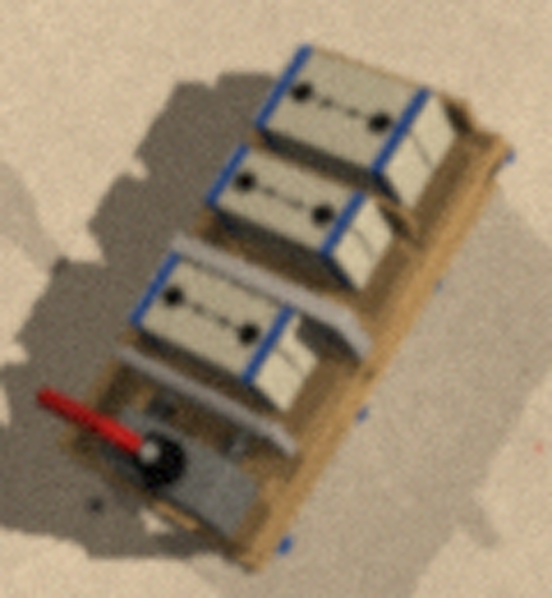

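View pics/s1.png

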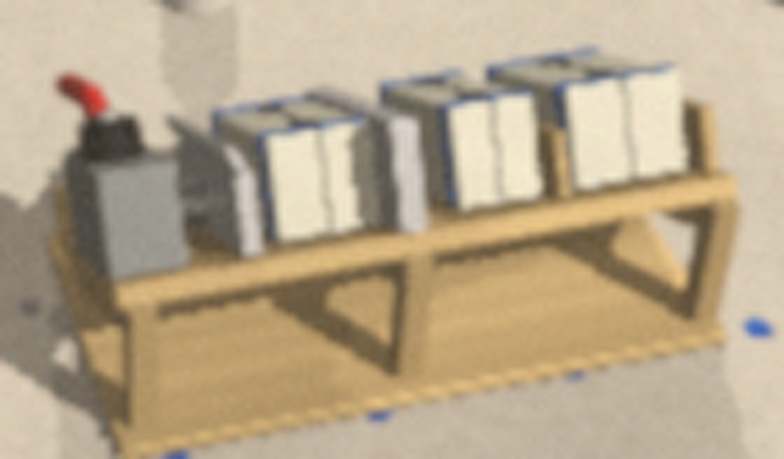

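View pics/r1.png

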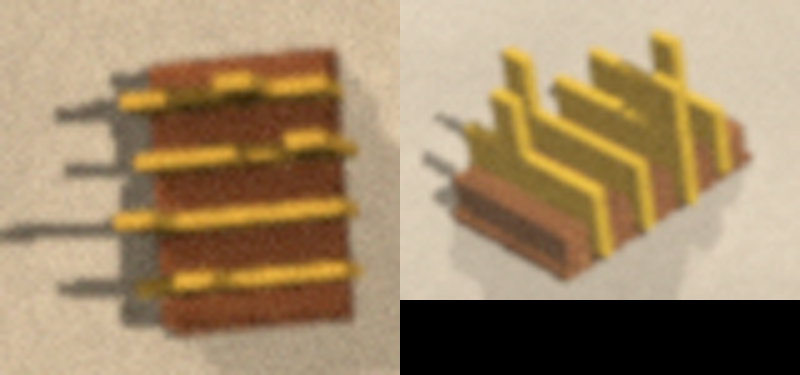

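The top crop shows mould lengths along y of 65, 76 and 87 px. The mould at the stop is the middle one, which makes it mould B (48 mm), so it needs two plates. The outer rack rows, nearest and farthest, carry the ±15 mm tabs. Next I'll fit the poses.

```bash
cat > h.py <<'E'
import numpy as np,cv2
from scipy.optimize import least_squares
from scipy.spatial.transform import Rotation as R
K={"side":(390.98068,316.02803,200.88595,[2.06580813,-0.8846901,0.44657954],[-0.39940608,0.31512226,0.7643613]),
"top":(371.82032,319.34171,200.115,[2.17202305,-2.14304287,0.13451601],[-0.01778566,0.56618735,0.99954699])}
def proj(n,P):
    f,cx,cy,r,t=K[n]
    return cv2.projectPoints(np.array(P,float).reshape(-1,1,3),np.array(r),np.array(t),np.array([[f,0,cx],[0,f,cy],[0,0,1.]]),None)[0][:,0]
def crop(n,p,o,s): p=np.array(p,float);return (p+.5)/s-.5+np.array(o)
RY=R.from_euler('y',-30,degrees=True).as_matrix()
def cradle(s): # s=x,y,yaw
    return R.from_euler('z',s[2]).as_matrix()@RY, np.array([s[0],s[1],.055])
def fit(obs,model,x0):
    # obs list (cam, pix, localpt)
    def res(s):
        return np.concatenate([proj(c,model(s,p))[0]-u for c,u,p in obs])
    r=least_squares(res,x0,loss='soft_l1');return r.x,res(r.x).reshape(-1,2)
E
cat > fit.py <<'E'
from h import *
np.set_printoptions(precision=4,suppress=True)
T=lambda x,y:crop("top",(x,y),(300,122),4.6); S=lambda x,y:crop("side",(x,y),(290,190),5.6)
obs=[("top",T(178,253),(-61,0,47)),("top",T(135,318),(-61,-48,47)),("top",T(292,308),(39,0,47)),("top",T(247,381),(39,-48,47)),
("top",T(118,348),(-56,-69,50)),("top",T(297,440),(56,-69,50)),("top",T(178,240),(-56,6,50)),
("top",T(150,450),(12,-112,78)),
("side",S(240,165),(56,-69,50)),("side",S(170,120),(-56,-69,50)),("side",S(262,252),(56,-69,0)),("side",S(425,228),(56,12,0)),("side",S(418,118),(56,12,50)),("side",S(388,118),(56,0,50)),
("side",S(217,110),(-61,-48,47)),("side",S(264,135),(39,-48,47)),("side",S(275,243),(39,-48,0))]
def m(s,p):
    A,t=cradle(s);return A@(np.array(p)/1000)+t
s,r=fit(obs,m,[.55,-.1,-1.9]);print(s);print(np.c_[r,[o[2] for o in obs]])
# lever
lv=lambda th:m(s,(12-80*np.cos(th),-112-80*np.sin(th),70))
print("lever obs",T(42,395),S(65,80));
for th in(0,.1,.2,.3):print(th,proj("top",lv(th)),proj("side",lv(th)))
# rack
RT=lambda x,y:crop("top",(x,y),(170,185),5); RS=lambda x,y:crop("side",(x-400,y),(195,160),5)
# local frame: x right (toward -y world), rows along y; row k centre y=51-34(k-1): row1 far
ob=[]
for k,(tx,ty) in {1:(232,80),2:(303,137),3:(136,222),4:(190,283)}.items():
    tab={1:15,2:45,3:-45,4:-15}[k]; ob.append(("top",RT(tx,ty),(tab,51-34*(k-1),90)))
for k,(tx,ty) in {1:(338,88),2:(357,150),3:(357,208),4:(357,271)}.items(): ob.append(("top",RT(tx,ty),(56,51-34*(k-1),54)))
ob+=[("side",RS(607,252),(56,-51-4,30)),("side",RS(600,188),(56,-51,54)),("side",RS(645,163),(56,-17,54)),("side",RS(720,108),(56,51,54)),
("side",RS(507,95),(-15,-51,90)),("side",RS(517,52),(-45,-17,90)),("side",RS(606,55),(15,51,90)),("side",RS(665,37),(45,17,90)),("side",RS(565,278),(50,-78,0)),("side",RS(750,158),(50,78,0))]
def mr(s,p):
    return R.from_euler('z',s[2]).as_matrix()@(np.array(p)/1000)+np.array([s[0],s[1],0])
q,r=fit(ob,mr,[.45,.25,-1.57]);print(q);print(np.c_[r,[o[2] for o in ob]])
E
python3 fit.py
```

```text
[ 0.5906 -0.124  -2.1012]
[[  -1.0359   -0.4977  -61.        0.       47.    ]
 [  -0.7612    0.2907  -61.      -48.       47.    ]
 [   4.0139    1.0311   39.        0.       47.    ]
 [   4.359     1.0153   39.      -48.       47.    ]
 [  -0.1357    0.6364  -56.      -69.       50.    ]
 [  -5.7511   -2.5193   56.      -69.       50.    ]
 [   1.0866    0.6432  -56.        6.       50.    ]
 [  -0.2278   -0.8689   12.     -112.       78.    ]
 [  -0.486    -3.4974   56.      -69.       50.    ]
 [   0.2494   -1.023   -56.      -69.       50.    ]
 [  -1.6748    1.3455   56.      -69.        0.    ]
 [   0.7331   -0.4504   56.       12.        0.    ]
 [  -0.4868   -0.8414   56.       12.       50.    ]
 [   0.2378   -0.0053   56.        0.       50.    ]
 [  -0.9517    0.3165  -61.      -48.       47.    ]
 [   1.6522    0.6604   39.      -48.       47.    ]
 [   2.1653    0.1166   39.      -48.        0.    ]]
lever obs [308.7391 207.4783] [301.1964 203.875 ]
0 [[310.2393 207.1603]] [[302.5215 204.8201]]
0.1 [[308.7808 209.787 ]] [[299.6327 205.3355]]
0.2 [[307.5527 212.5144]] [[
[... 258 characters left out ...]
-15.     -51.      90.    ]
 [ -0.5566  -1.0281  56.      51.      54.    ]
 [ -3.3602  -1.0854  56.      17.      54.    ]
 [ -2.3554  -0.2403  56.     -17.      54.    ]
 [ -1.3423  -0.2914  56.     -51.      54.    ]
 [ -1.5105  -4.8862  56.     -55.      30.    ]
 [ -0.1189   0.5031  56.     -51.      54.    ]
 [ -0.5274  -0.0451  56.     -17.      54.    ]
 [  0.6956   0.4784  56.      51.      54.    ]
 [ -0.4193   0.2424 -15.     -51.      90.    ]
 [ -0.5411   0.4356 -45.     -17.      90.    ]
 [ 12.4748  -3.4516  15.      51.      90.    ]
 [ -0.1966   8.3391  45.      17.      90.    ]
 [  0.8744   1.3021  50.     -78.       0.    ]
 [  0.6959   0.3031  50.      78.       0.    ]]
```

```bash
python3 - <<'E'
s=open('fit.py').read()
a=s.index('obs=[');b=s.index('def m(')
s=s[:a]+'''obs=[("top",(T(178,253)+T(292,308))/2,(-11,0,47)),("top",(T(135,318)+T(247,381))/2,(-11,-48,47)),
("top",T(118,348),(-56,-69,50)),("top",T(178,240),(-56,6,50)),("top",T(150,450),(12,-112,78)),
("side",S(170,120),(-56,-69,50)),("side",S(262,252),(56,-69,0)),("side",S(425,228),(56,12,0)),("side",S(418,118),(56,12,50)),("side",S(388,118),(56,0,50)),
("side",S(217,110),(-61,-48,47)),("side",S(264,135),(39,-48,47)),("side",S(275,243),(39,-48,0))]
'''+s[b:]
s=s.replace('("side",RS(606,55),(15,51,90)),("side",RS(665,37),(45,17,90))','("side",RS(665,37),(15,51,90)),("side",RS(594,52),(-56,51,54))').replace('("side",RS(607,252),(56,-51-4,30)),','')
s+='''
def draw(n,img,o,f,box,M,col=(0,255,0)):
    x0,x1,y0,y1,z0,z1=box;P=[(x,y,z) for x in(x0,x1) for y in(y0,y1) for z in(z0,z1)]
    U=proj(n,[M(p) for p in P])
    U=(U-np.array(o)+.5)*f-.5
    for i in range(8):
        for b in(1,2,4):
            if i<i^b: cv2.line(img,tuple(int(v) for v in U[i]),tuple(int(v) for v in U[i^b]),col,1)
out=np.zeros((600,800,3),'uint8')
top=cv2.imread("pics/top0.png");side=cv2.imread("pics/side0.png");y=0
for (n,im,o,w,h,f,px,py) in (("top",top,(300,135),90,92,4,0,0),("side",side,(290,195),84,60,5,370,0),("top",top,(175,190),75,70,4,0,375-5),("side",side,(200,160),75,60,5,370,300)):
    c=cv2.convertScaleAbs(cv2.resize(im[o[1]:o[1]+h,o[0]:o[0]+w],None,fx=f,fy=f,interpolation=cv2.INTER_CUBIC),alpha=1.6)
    if py<300:
        for b,col in (((-61,39,-48,0,0,47),(0,255,0)),((-56,56,0,12,0,50),(255,0,255)),((-56,56,-69,-61,0,50),(255,255,0)),((-62,64,-128,-92,0,46),(0,0,255))):draw(n,c,o,f,b,lambda p:m(s,p),col)
    else:
        for k in range(4):
            yy=51-34*k;t=(15,45,-45,-15)[k]
            draw(n,c,o,f,(-56,56,yy-4,yy+4,6,54),lambda p:mr(q,p));draw(n,c,o,f,(t-10,t+10,yy-4,yy+4,54,90),lambda p:mr(q,p),(255,0,255))
    hh,ww=min(c.shape[0],600-py),min(c.shape[1],800-px);out[py:py+hh,px:px+ww]=c[:hh,:ww]
cv2.imwrite("pics/ov.png",out)
'''
open('fit.py','w').write(s)
E
python3 fit.py
```

```text
[ 0.5907 -0.1229 -2.104 ]
[[   0.6833   -0.0224  -11.        0.       47.    ]
 [   0.9511    0.3228  -11.      -48.       47.    ]
 [  -0.5572    0.4649  -56.      -69.       50.    ]
 [   0.7334    0.5134  -56.        6.       50.    ]
 [  -0.745    -1.0359   12.     -112.       78.    ]
 [   0.0523   -1.2804  -56.      -69.       50.    ]
 [  -2.0409    1.0613   56.      -69.        0.    ]
 [   0.3812   -0.6662   56.       12.        0.    ]
 [  -0.8128   -1.0499   56.       12.       50.    ]
 [  -0.0908   -0.2231   56.        0.       50.    ]
 [  -1.1439    0.0743  -61.      -48.       47.    ]
 [   1.3374    0.406    39.      -48.       47.    ]
 [   1.8254   -0.1468   39.      -48.        0.    ]]
lever obs [308.7391 207.4783] [301.1964 203.875 ]
0 [[309.7853 206.9444]] [[302.3489 204.5375]]
0.1 [[308.3191 209.5667]] [[299.4601 205.0471]]
0.2 [[307.0827 212.2902]] [[296.6456 205.5861]]
0.3 [[306.0879 215.0916]] [[293.9283 206.1507]]
[ 0.5009  0.2653 -1.4577]
[[  2.1308   0.5199  15.      51.      90.    ]
 [  0.2136   0.798   45.      17.      90.    ]
 [  0.0744   0.1465 -45.     -17.      90.    ]
 [  1.5909  -0.1549 -15.     -51.      90.    ]
 [ -0.5252  -0.9657  56.      51.      54.    ]
 [ -3.4222  -1.0129  56.      17.      54.    ]
 [ -2.5116  -0.1574  56.     -17.      54.    ]
 [ -1.5934  -0.198   56.     -51.      54.    ]
 [ -0.3359   0.4463  56.     -51.      54.    ]
 [ -0.6794  -0.069   56.     -17.      54.    ]
 [  0.6717   0.5131  56.      51.      54.    ]
 [ -0.4884   0.1083 -15.     -51.      90.    ]
 [ -0.4927   0.3051 -45.     -17.      90.    ]
 [  0.7223   0.1382  15.      51.      90.    ]
 [ -0.0206  -0.2936 -56.      51.      54.    ]
 [  0.625    1.2082  50.     -78.       0.    ]
 [  0.731    0.3533  50.      78.       0.    ]]
```

View pics/ov.png

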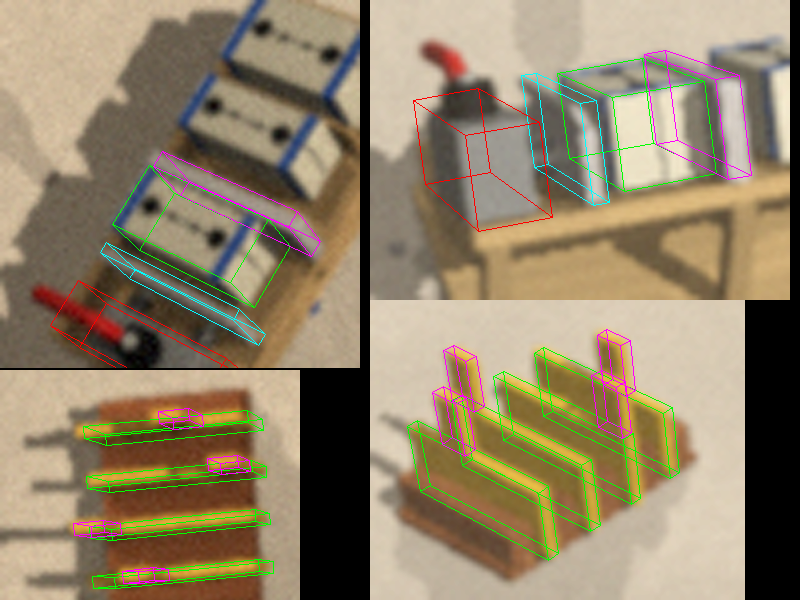

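The overlay fits: the mould, stop and sprung-plate boxes sit on their images within about 2 px, and so do the rack plates and tabs. I'll take the near-row plate (tab at −15) first.

```bash
cat > go.py <<'E'
import sys
from h import *
from plant import arm, read_camera
Sx=np.array([.5907,-.1229,-2.104]);Q=[.5009,.2653,-1.4577]
def rackM():
    return R.from_euler('z',Q[2]).as_matrix(),np.array([Q[0],Q[1],0])
def tool(A): # tool axes: y=+y of frame, z=-z, x=-x
    return A@np.diag([-1.,1,-1])
# usage: go.py rack|cradle x y z (mm) of TCP in that frame
def frame(k): return rackM() if k=="rack" else cradle(Sx)
k=sys.argv[1];A,t=frame(k);p=np.array([float(v) for v in sys.argv[2:5]])/1000
s=arm.read_state();Rn=s["tool_rot"]
d=Rn.T@(A@p+t-s["position"]);rv=R.from_matrix(Rn.T@tool(A)).as_rotvec()
print("d",d.round(4),"rv",rv.round(4),"rows",np.linalg.norm(d)/.0625,np.linalg.norm(rv)/.188)
print("now in frame(mm)",(A.T@(s["position"]-t)*1000).round(1),"force in frame",(A.T@s["contact_force"]).round(2),"M",(A.T@s["moment"]).round(2),"t",s["time"],"q",s["q"].round(2))
E
python3 go.py rack -15 -51 150
```

```text
d [-0.314  -0.2527  0.081 ] rv [-1.0000e-03  7.0000e-04  1.0759e+00] rows 6.577536150587815 5.722931097458988
now in frame(mm) [-386.6 -207.2  230.7] force in frame [0.41 0.87 0.01] M [-0.02  0.01 -0.01] t 0.1 q [-1.34  0.43  0.07  1.61 -0.03  1.11 -0.07]
```

```bash
python3 shift.py '0.03 -0.314 -0.2527 0.081 -0.001 0 1.076;0.03 -0.314 -0.2527 0.081 -0.001 0 1.076;0.03 -0.314 -0.2527 0.081 -0.001 0 1.076;0.03 -0.314 -0.2527 0.081 -0.001 0 1.076;0.03 -0.314 -0.2527 0.081 -0.001 0 1.076;0.03 -0.314 -0.2527 0.081 -0.001 0 1.076;0.03 -0.314 -0.2527 0.081 -0.001 0 1.076;0.03 -0.314 -0.2527 0.081 -0.001 0 1.076;0.03 -0.314 -0.2527 0.081 -0.001 0 1.076;0.03 -0.314 -0.2527 0.081 -0.001 0 1.076' 40; python3 go.py rack -15 -51 61
```

```text
time: 1.35
position: [0.4482, 0.276, 0.1504]
tool_rot: [[-0.115, 0.993, 0.001], [0.993, 0.115, 0.001], [0.001, 0.001, -1.0]]
contact_force: [-0.3, 0.3, 0.5]
grip_width: 0.0303
gripper_force: 0.0
d [-0.0016  0.0001  0.0894] rv [ 0.0007 -0.0008  0.0017] rows 1.4303603518665584 0.010551573227385105
now in frame(mm) [-16.6 -51.2 150.4] force in frame [-0.36 -0.25  0.53] M [-0.02 -0.01 -0.  ] t 1.35 q [-1.01  0.29  0.4   2.04 -0.15  0.84 -0.41]
```

```bash
python3 shift.py '0.03 -0.0016 0 0.045 0 0 0;0.03 -0.0016 0 0.07 0 0 0;0.03 -0.0016 0 0.0894 0 0 0;0.03 -0.0016 0 0.0894 0 0 0;0.0 -0.0016 0 0.0894 0 0 0;0.0 -0.0016 0 0.0894 0 0 0;0.0 -0.0016 0 0.0894 0 0 0;0.0 -0.0016 0 0.0894 0 0 0'; python3 go.py rack -15 -51 61
python3 - <<'E'
from go import *
E
python3 - <<'E'
from plant import arm, read_camera
import cv2,numpy as np
a=read_camera("top")["pixels"];s=read_camera("side")["pixels"]
z=np.zeros((400,800,3),'uint8')
z[:,:400]=cv2.resize(a[185:265,170:250],(400,400),interpolation=2)
z[:,400:]=cv2.resize(s[140:220,195:275],(400,400),interpolation=2)
cv2.imwrite("pics/g1.png",cv2.convertScaleAbs(z[:,:,::-1],alpha=1.6))
E
```

```text
time: 2.35
position: [0.4494, 0.2739, 0.0618]
tool_rot: [[-0.113, 0.994, 0.002], [0.994, 0.113, 0.002], [0.002, 0.002, -1.0]]
contact_force: [-0.9, 0.5, 7.7]
grip_width: 0.0074
gripper_force: 42.2
d [ 0.0006 -0.0008  0.0008] rv [ 0.0019 -0.0017  0.    ] rows 0.02014981444314795 0.013359098449020305
now in frame(mm) [-14.4 -50.2  61.8] force in frame [-0.61 -0.81  7.7 ] M [-0.35  0.13  0.01] t 2.35 q [-0.95  0.43  0.35  2.09 -0.24  0.65 -0.33]Traceback (most recent call last):
  File "<stdin>", line 1, in <module>
  File "go.py", line 11, in <module>
    k=sys.argv[1];A,t=frame(k);p=np.array([float(v) for v in sys.argv[2:5]])/1000
      ~~~~~~~~^^^
IndexError: list index out of range
```

View pics/g1.png

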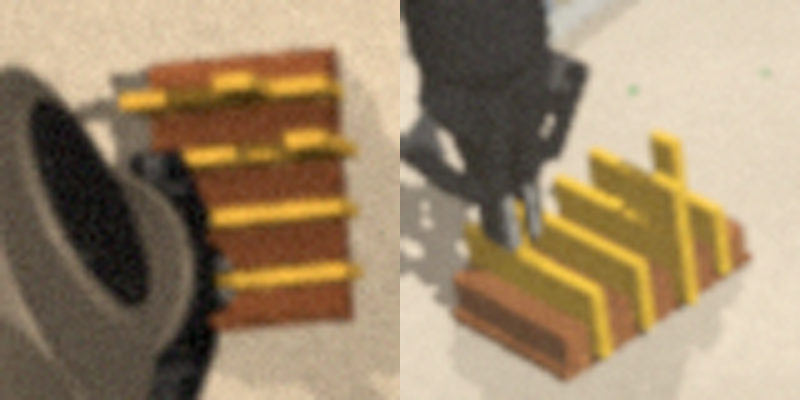

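Both views show the fingers on the near plate's tab (side crop near (510,220)). The opening reads 7.4 mm at 42 N. Next, lift.

```bash
python3 shift.py '0 0 0 -0.03 0 0 0;0 0 0 -0.07 0 0 0;0 0 0 -0.12 0 0 0;0 0 0 -0.15 0 0 0;0 0 0 -0.15 0 0 0' 70; python3 go.py cradle -17 -55 165
```

```text
time: 3.08
position: [0.4498, 0.2739, 0.2134]
tool_rot: [[-0.113, 0.994, 0.004], [0.994, 0.113, 0.004], [0.004, 0.004, -1.0]]
contact_force: [0.2, 0.6, -1.8]
grip_width: 0.0068
gripper_force: 68.9
d [-0.2995  0.1098  0.0234] rv [ 0.1719 -0.5099  0.6305] rows 5.118387255194703 4.409089037185324
now in frame(mm) [-154.7 -323.1  272.3] force in frame [-1.38 -0.14 -1.24] M [ 0.01 -0.02 -0.05] t 3.075 q [-1.04  0.21  0.43  1.98 -0.11  0.97 -0.45]
```

```bash
python3 shift.py '0 -0.05 0.018 0.004 0.03 -0.09 0.11;0 -0.11 0.04 0.008 0.06 -0.18 0.22;0 -0.17 0.062 0.012 0.1 -0.28 0.34;0 -0.23 0.084 0.018 0.13 -0.38 0.46;0 -0.28 0.1 0.021 0.16 -0.47 0.58;0 -0.2995 0.1098 0.0234 0.172 -0.51 0.6305;0 -0.2995 0.1098 0.0234 0.172 -0.51 0.6305;0 -0.2995 0.1098 0.0234 0.172 -0.51 0.6305'; python3 go.py cradle -17 -55 110
```

```text
time: 4.08
position: [0.5912, -0.0114, 0.1869]
tool_rot: [[0.437, 0.862, -0.257], [0.745, -0.507, -0.433], [-0.504, -0.002, -0.864]]
contact_force: [-0.9, -0.0, -0.3]
grip_width: 0.0068
gripper_force: 68.8
d [-0.0002  0.0013  0.0524] rv [-0.0011  0.0044  0.0019] rows 0.8384245747918582 0.026326621222403188
now in frame(mm) [-17.4 -56.2 162.4] force in frame [ 0.25 -0.74 -0.49] M [0.   0.63 0.02] t 4.075 q [-0.76  0.64  0.7   1.67  0.03  1.29 -0.65]
```

```bash
python3 shift.py '0 0 0.0013 0.02 0 0.004 0.002;0 0 0.0013 0.05 0 0.004 0.002;0 0 0.0013 0.05 0 0.004 0.002;0 0 0.0013 0.05 0 0.004 0.002'; python3 go.py cradle -17 -55 57
python3 - <<'E'
from plant import arm, read_camera
import cv2,numpy as np
a=read_camera("top")["pixels"];s=read_camera("side")["pixels"]
cv2.imwrite("pics/topB.png",a[:,:,::-1]);cv2.imwrite("pics/sideB.png",s[:,:,::-1])
z=np.zeros((480,800,3),'uint8')
z[:400,:400]=cv2.resize(a[150:230,300:380],(400,400),interpolation=2)
z[:480,400:]=cv2.resize(s[170:250,290:357],(400,480),interpolation=2)
cv2.imwrite("pics/g2.png",cv2.convertScaleAbs(z[:,:,::-1],alpha=1.7))
E
```

```text
time: 4.58
position: [0.5805, -0.0332, 0.1452]
tool_rot: [[0.441, 0.861, -0.254], [0.746, -0.509, -0.43], [-0.499, 0.001, -0.866]]
contact_force: [0.5, 0.4, -0.3]
grip_width: 0.0068
gripper_force: 68.9
d [-0.0003 -0.0007  0.0572] rv [ 0.0002 -0.0008 -0.0006] rows 0.9147295644357735 0.0056016140699268495
now in frame(mm) [-17.3 -54.3 114.2] force in frame [-0.69  0.18  0.03] M [-0.    0.67  0.01] t 4.575 q [-0.74  0.66  0.69  1.74  0.02  1.19 -0.64]
```

View pics/g2.png

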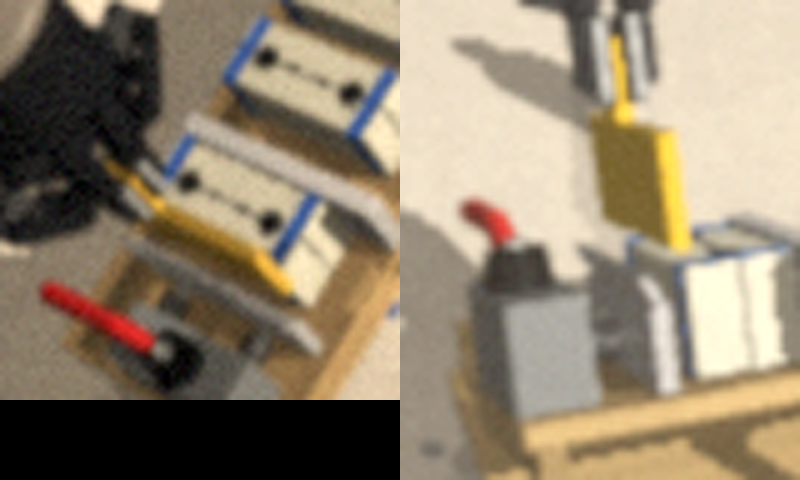

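Run:
```python
from h import *
S=[.5907,-.1229,-2.104];A,t=cradle(S);m=lambda p:A@(np.array(p)/1000)+t
sd=lambda p:((proj("side",m(p))[0]-[290,170]+.5)*[5.97,6]-.5+[400,0]).round(0)
tp=lambda p:((proj("top",m(p))[0]-[300,150]+.5)*5-.5).round(0)
for n,p in dict(bot_f=(53.7,-54.3+4,60),bot_b=(53.7,-58.3,60),top_f=(53.7,-50.3,106),top_b=(53.7,-58.3,106),topl=(-58,-58.3,106),mould=(39,-48,47),mouldbot=(39,-48,0),spr=(56,-61,36),sprt=(56,-69,50),sprb=(56,-69,0),sprl=(-56,-69,50)).items():print(n,"side",sd(p),"top",tp(p))
```

```text
bot_f side [691. 241.] top [300. 285.]
bot_b side [672. 244.] top [292. 299.]
top_f side [676. 127.] top [268. 252.]
top_b side [657. 131.] top [260. 266.]
topl side [587. 112.] top [ 88. 181.]
mould side [689. 267.] top [288. 279.]
mouldbot side [704. 380.] top [318. 310.]
spr side [675. 305.] top [309. 321.]
sprt side [651. 274.] top [292. 325.]
sprb side [667. 396.] top [324. 357.]
sprl side [582. 241.] top [126. 241.]
```

Run:
```python
import cv2,numpy as np
a=cv2.imread("pics/topB.png");s=cv2.imread("pics/sideB.png")
z=np.zeros((600,800,3),'uint8')
z[:400,:400]=cv2.resize(a[180:220,330:370],(400,400),interpolation=2)
z[:600,400:]=cv2.resize(s[190:240,320:353],(400,600),interpolation=2)
cv2.imwrite("pics/g3.png",cv2.convertScaleAbs(z,alpha=1.7))
```

```text
(no output)
```

View pics/g3.png

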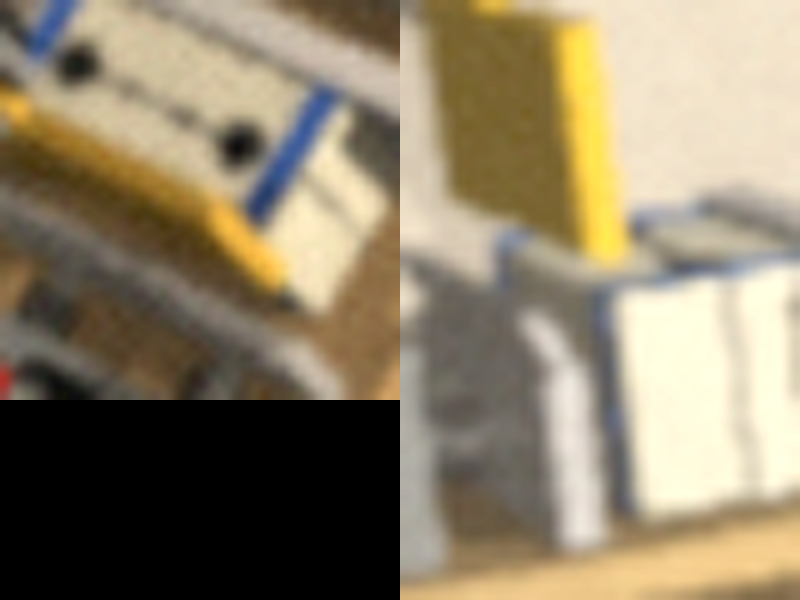

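The crop shows the held plate's bottom end at side (668–693, 251), close to prediction. The mould and sprung plate sit about 1.5 px left of the model because I mislabelled one corner, so I'll refit with the better points.

```bash
cat > fit2.py <<'E'
from h import *
np.set_printoptions(precision=2,suppress=True)
T=lambda x,y:crop("top",(x,y),(300,122),4.6); S=lambda x,y:crop("side",(x,y),(290,190),5.6)
obs=[("top",(T(178,253)+T(292,308))/2,(-11,0,47)),("top",(T(135,318)+T(247,381))/2,(-11,-48,47)),
("top",T(118,348),(-56,-69,50)),("top",T(178,240),(-56,6,50)),("top",T(150,450),(12,-112,78)),("top",np.array([362.5,211.2]),(39,-48,0)),
("side",S(170,120),(-56,-69,50)),("side",np.array([334.7,235.5]),(56,-65,0)),("side",S(425,228),(56,12,0)),("side",S(418,118),(56,12,50)),("side",S(388,118),(56,0,50)),
("side",S(217,110),(-61,-48,47)),("side",np.array([337.1,214.2]),(39,-48,47)),("side",np.array([339.4,233.2]),(39,-48,0))]
def m(s,p):
    A,t=cradle(s);return A@(np.array(p)/1000)+t
for w in(obs,[o for o in obs if o[0]=="side"],[o for o in obs if o[0]=="top"]):
    s,r=fit(w,m,[.59,-.123,-2.1]);print(s.round(4));print(np.c_[r,[o[2] for o in w]])
E
python3 fit2.py
```

```text
[ 0.59 -0.12 -2.12]
[[   0.8     0.17  -11.      0.     47.  ]
 [   0.87    0.4   -11.    -48.     47.  ]
 [  -0.62    0.33  -56.    -69.     50.  ]
 [   0.96    0.56  -56.      6.     50.  ]
 [  -1.11   -1.1    12.   -112.     78.  ]
 [   0.48    0.72   39.    -48.      0.  ]
 [   0.1    -1.37  -56.    -69.     50.  ]
 [   0.67   -0.13   56.    -65.      0.  ]
 [  -0.01   -0.4    56.     12.      0.  ]
 [  -1.09   -0.82   56.     12.     50.  ]
 [  -0.4    -0.03   56.      0.     50.  ]
 [  -1.06    0.04  -61.    -48.     47.  ]
 [   0.64   -0.06   39.    -48.     47.  ]
 [   0.68   -0.3    39.    -48.      0.  ]]
[ 0.59 -0.12 -2.13]
[[  0.57  -1.32 -56.   -69.    50.  ]
 [  0.3    0.11  56.   -65.     0.  ]
 [ -0.15   0.21  56.    12.     0.  ]
 [ -1.05  -0.28  56.    12.    50.  ]
 [ -0.4    0.46  56.     0.    50.  ]
 [ -0.53   0.18 -61.   -48.    47.  ]
 [  0.59   0.2   39.   -48.    47.  ]
 [  0.47  -0.    39.   -48.     0.  ]]
[ 0.59 -0.12 -2.09]
[[   0.11   -0.3   -11.      0.     47.  ]
 [   0.66    0.2   -11.    -48.     47.  ]
 [  -0.86    0.64  -56.    -69.     50.  ]
 [   0.01    0.44  -56.      6.     50.  ]
 [  -0.65   -0.96   12.   -112.     78.  ]
 [   0.65   -0.11   39.    -48.      0.  ]]
```

```bash
sed -i 's/print(s.round(4))/print([round(float(v),4) for v in s])/;s/;print(np.c_.*$//' fit2.py; python3 fit2.py
```

```text
[0.5899, -0.123, -2.1163]
[0.5887, -0.1244, -2.135]
[0.592, -0.1217, -2.0863]
```

```bash
sed -i 's/^Sx=.*Q=/Sx=np.array([.5899,-.1230,-2.1163]);Q=/;s/Sx=np.array(\[.5907.*\]);Q/Sx=np.array([.5899,-.1230,-2.1163]);Q/' go.py; grep -n Sx= go.py; python3 go.py cradle -17 -57 100
```

```text
4:Sx=np.array([.5899,-.1230,-2.1163]);Q=[.5009,.2653,-1.4577]
d [-0.0001 -0.0028  0.0141] rv [ 0.0067 -0.0009  0.0097] rows 0.22931475356701478 0.06303643564919366
now in frame(mm) [-17.2 -54.3 114.1] force in frame [-0.04  0.53  0.19] M [-0.02  0.6   0.01] t 4.675 q [-0.74  0.66  0.69  1.74  0.02  1.19 -0.64]
```

```bash
python3 shift.py '0 0 -0.0028 0.003 0.0067 -0.001 0.0097;0 0 -0.0028 0.01 0.0067 -0.001 0.0097;0 0 -0.0028 0.016 0.0067 -0.001 0.0097;0 0 -0.0028 0.022 0.0067 -0.001 0.0097;0 0 -0.0028 0.027 0.0067 -0.001 0.0097;0 0 -0.0028 0.027 0.0067 -0.001 0.0097'; python3 go.py cradle -17 -57 57
```

```text
time: 5.42
position: [0.5704, -0.0448, 0.1206]
tool_rot: [[0.449, 0.854, -0.262], [0.739, -0.52, -0.428], [-0.502, -0.001, -0.865]]
contact_force: [0.3, -0.1, -0.9]
grip_width: 0.0068
gripper_force: 68.9
d [0.0007 0.0003 0.0282] rv [-0.0018  0.0022 -0.0008] rows 0.4509392524595403 0.015488631199799907
now in frame(mm) [-16.3 -57.2  85.2] force in frame [-0.51  0.29 -0.74] M [0.01 0.6  0.02] t 5.425 q [-0.72  0.68  0.68  1.77  0.01  1.14 -0.64]
```

```bash
python3 shift.py '0 0 0 0.006 0 0 0;0 0 0 0.012 0 0 0;0 0 0 0.018 0 0 0;0 0 0 0.023 0 0 0;0 0 0 0.023 0 0 0'; python3 go.py cradle -17 -57 56
```

```text
time: 6.05
position: [0.5644, -0.0546, 0.1007]
tool_rot: [[0.449, 0.854, -0.262], [0.739, -0.52, -0.428], [-0.502, -0.001, -0.865]]
contact_force: [0.6, 0.9, -0.4]
grip_width: 0.007
gripper_force: 68.8
d [0.0007 0.0003 0.0062] rv [-0.0017  0.0021 -0.0007] rows 0.10016529477510595 0.014938033586323701
now in frame(mm) [-16.3 -57.3  62.2] force in frame [-1.15  0.02  0.21] M [-0.03  0.61 -0.  ] t 6.05 q [-0.71  0.7   0.67  1.8   0.    1.09 -0.64]
```

Still free, so go down to the floor.

```bash
python3 shift.py '0 0 0 0.002 0 0 0;0 0 0 0.004 0 0 0;0 0 0 0.006 0 0 0;0 0 0 0.006 0 0 0'; python3 go.py cradle -17 -57 56
```

```text
time: 6.55
position: [0.5637, -0.0567, 0.0964]
tool_rot: [[0.45, 0.854, -0.26], [0.74, -0.52, -0.428], [-0.501, -0.0, -0.866]]
contact_force: [0.1, 3.9, 10.4]
grip_width: 0.0066
gripper_force: 70.5
d [ 0.0005 -0.0002  0.0014] rv [-0.0006  0.001  -0.0007] rows 0.023834050484826164 0.00721804318612238
now in frame(mm) [-16.5 -56.8  57.4] force in frame [ 2.34 -1.95 10.71] M [-0.41 -0.02 -0.01] t 6.55 q [-0.7   0.7   0.67  1.81  0.    1.08 -0.64]
```

```bash
python3 shift.py '0 0 0.000 -0.0012 0 0 0;0 0 0.0015 -0.0012 0 0 0;0 0 0.0025 -0.0012 0 0 0;0 0 0.0025 -0.0012 0 0 0'; python3 go.py cradle -17 -53 56;  python3 shift.py '0 0 0.001 0 0 0 0;0 0 0.002 0 0 0 0;0 0 0.002 0 0 0 0';python3 go.py cradle -17 -53 56
```

```text
time: 7.05
position: [0.5656, -0.0579, 0.0967]
tool_rot: [[0.45, 0.854, -0.261], [0.739, -0.52, -0.428], [-0.502, -0.001, -0.865]]
contact_force: [0.2, -0.7, -0.1]
grip_width: 0.0067
gripper_force: 68.9
d [0.0006 0.0016 0.0017] rv [-0.0014  0.0018 -0.0008] rows 0.038188979910679356 0.012902662718712488
now in frame(mm) [-16.4 -54.6  57.7] force in frame [ 0.41  0.54 -0.34] M [-0.01  0.59 -0.01] t 7.05 q [-0.7   0.71  0.67  1.8   0.    1.08 -0.63]
time: 7.42
position: [0.567, -0.0587, 0.0968]
tool_rot: [[0.449, 0.854, -0.262], [0.739, -0.52, -0.428], [-0.502, -0.001, -0.865]]
contact_force: [-2.9, 2.8, 0.3]
grip_width: 0.0067
gripper_force: 69.1
d [ 0.0005 -0.      0.0017] rv [-0.0019  0.0019 -0.0005] rows 0.02926624807457195 0.014498572637404401
now in frame(mm) [-16.5 -53.   57.7] force in frame [-0.64 -3.98  0.67] M [-0.89  0.5  -0.01] t 7.425 q [-0.7   0.71  0.67  1.8   0.    1.09 -0.63]
```

```bash
python3 shift.py '0 0 -0.0005 0.001 0 0 0;0 0 -0.0005 0.001 0 0 0;0.016 0 -0.0005 0 0 0 0;0.016 0 -0.0005 0 0 0 0;0.016 0 -0.0005 0 0 0 0' 40;python3 go.py cradle -17 -53 165;python3 shift.py '0.018 0 0 -0.03 0 0 0;0.018 0 0 -0.08 0 0 0;0.018 0 0 -0.12 0 0 0;0.018 0 0 -0.15 0 0 0;0.018 0 0 -0.15 0 0 0'; python3 go.py rack 15 51 170
python3 - <<'E'
from plant import arm, read_camera
import cv2
for n in("top","side"):cv2.imwrite(f"pics/{n}C.png",read_camera(n)["pixels"][:,:,::-1])
E
```

```text
time: 8.05
position: [0.5669, -0.0586, 0.0968]
tool_rot: [[0.449, 0.854, -0.261], [0.739, -0.52, -0.428], [-0.501, -0.001, -0.865]]
contact_force: [-0.6, 0.0, -0.3]
grip_width: 0.0157
gripper_force: 0.0
d [ 4.000e-04 -1.000e-04 -1.072e-01] rv [-0.0011  0.0017 -0.0007] rows 1.7154797341822592 0.01129367900472277
now in frame(mm) [-16.5 -53.1  57.8] force in frame [ 0.07 -0.48 -0.43] M [ 0.01  0.59 -0.01] t 8.05 q [-0.7   0.71  0.67  1.8   0.    1.08 -0.63]
time: 8.68
position: [0.6073, 0.0066, 0.228]
tool_rot: [[0.45, 0.855, -0.258], [0.74, -0.519, -0.427], [-0.499, 0.001, -0.866]]
contact_force: [-0.9, -1.3, 0.2]
grip_width: 0.0183
gripper_force: 0.0
d [ 0.1894 -0.1757 -0.0425] rv [-0.171   0.5041 -0.6434] rows 4.18877546446119 4.44173860363717
now in frame(mm) [269.   76.5 228. ] force in frame [ 1.18 -1.01  0.23] M [0.36 0.46 0.06] t 8.675 q [-0.77  0.62  0.71  1.59  0.02  1.38 -0.65]
```

```bash
python3 shift.py '0.03 0.04 -0.036 -0.009 -0.034 0.1 -0.13;0.03 0.08 -0.074 -0.018 -0.07 0.2 -0.26;0.03 0.12 -0.11 -0.027 -0.11 0.31 -0.4;0.03 0.16 -0.148 -0.036 -0.145 0.43 -0.54;0.03 0.1894 -0.1757 -0.0425 -0.171 0.504 -0.6434;0.03 0.1894 -0.1757 -0.0425 -0.171 0.504 -0.6434;0.03 0.1894 -0.1757 -0.0425 -0.171 0.504 -0.6434;0.03 0.1894 -0.1757 -0.0425 -0.171 0.504 -0.6434'; python3 go.py rack 15 51 61
```

```text
time: 9.78
position: [0.5526, 0.2541, 0.1683]
tool_rot: [[-0.109, 0.994, -0.003], [0.994, 0.109, -0.002], [-0.002, -0.003, -1.0]]
contact_force: [-1.3, 0.3, -0.1]
grip_width: 0.0298
gripper_force: 0.0
d [0.0022 0.0013 0.1073] rv [-0.0033  0.002  -0.0034] rows 1.7176048362115652 0.02738290388384916
now in frame(mm) [ 17.   50.1 168.3] force in frame [-0.47 -1.3  -0.1 ] M [ 0.02  0.04 -0.02] t 9.775 q [-0.85  0.4   0.4   1.84 -0.19  0.94 -0.26]
```

```bash
python3 shift.py '0.03 0.003 0.0013 0.05 -0.003 0.002 -0.003;0.03 0.003 0.0013 0.085 -0.003 0.002 -0.003;0.03 0.003 0.0013 0.1073 -0.003 0.002 -0.003;0.03 0.003 0.0013 0.1073 -0.003 0.002 -0.003;0.0 0.003 0.0013 0.1073 -0.003 0.002 -0.003;0.0 0.003 0.0013 0.1073 -0.003 0.002 -0.003;0.0 0.003 0.0013 0.1073 -0.003 0.002 -0.003;0.0 0.003 0.0013 0.1073 -0.003 0.002 -0.003' 70; python3 go.py rack 15 51 61;python3 shift.py '0 0 0 -0.03 0 0 0;0 0 0 -0.07 0 0 0;0 0 0 -0.12 0 0 0;0 0 0 -0.15 0 0 0;0 0 0 -0.15 0 0 0'; python3 go.py cradle 13 -61 165
```

```text
time: 10.78
position: [0.5536, 0.2585, 0.0624]
tool_rot: [[-0.114, 0.993, 0.001], [0.993, 0.114, 0.002], [0.002, 0.002, -1.0]]
contact_force: [-0.4, -1.2, 8.0]
grip_width: 0.0069
gripper_force: 69.4
d [-0.0023 -0.0006  0.0014] rv [ 0.0017 -0.0021  0.0014] rows 0.04427057519929168 0.0161724823208562
now in frame(mm) [12.7 51.6 62.4] force in frame [ 1.11 -0.48  8.  ] M [-0.18 -0.24  0.  ] t 10.775 q [-0.8   0.54  0.34  1.9  -0.26  0.74 -0.2 ]
time: 11.4
position: [0.5539, 0.2586, 0.2142]
tool_rot: [[-0.114, 0.993, 0.004], [0.993, 0.114, 0.004], [0.004, 0.004, -1.0]]
contact_force: [-0.0, -0.2, -0.5]
grip_width: 0.0065
gripper_force: 69.2
d [-0.2896 -0.0125  0.0087] rv [ 0.1754 -0.5092  0.6442] rows 4.639802986812517 4.4665219598679755
now in frame(mm) [-186.8 -228.7  291.7] force in frame [-0.11  0.07 -0.57] M [ 0.06 -0.02  0.02] t 11.4 q [-0.87  0.35  0.42  1.79 -0.17  1.02 -0.27]
```

```bash
python3 shift.py '0 -0.05 -0.002 0.002 0.03 -0.09 0.11;0 -0.11 -0.004 0.003 0.06 -0.18 0.22;0 -0.17 -0.006 0.005 0.1 -0.28 0.34;0 -0.23 -0.009 0.007 0.13 -0.38 0.46;0 -0.28 -0.012 0.008 0.16 -0.47 0.58;0 -0.2886 -0.0125 0.0087 0.1754 -0.5092 0.6442;0 -0.2886 -0.0125 0.0087 0.1754 -0.5092 0.6442;0 -0.2886 -0.0125 0.0087 0.1754 -0.5092 0.6442'; python3 go.py cradle 12 -61.5 112
```

```text
time: 12.4
position: [0.5733, -0.0294, 0.2019]
tool_rot: [[0.446, 0.856, -0.262], [0.741, -0.517, -0.429], [-0.503, -0.003, -0.864]]
contact_force: [-0.4, -0.3, 0.2]
grip_width: 0.0067
gripper_force: 69.1
d [-0.0003  0.0013  0.0509] rv [-0.0011  0.0035  0.0032] rows 0.8148621652067768 0.02593687540486232
now in frame(mm) [ 11.6 -62.7 162.9] force in frame [ 0.53 -0.18 -0.08] M [ 0.03  0.57 -0.01] t 12.4 q [-0.76  0.59  0.71  1.71  0.05  1.29 -0.65]
```

```bash
python3 shift.py '0 0 0.0013 0.02 -0.001 0.0035 0.003;0 0 0.0013 0.05 -0.001 0.0035 0.003;0 0 0.0013 0.05 -0.001 0.0035 0.003;0 0 0.0013 0.05 -0.001 0.0035 0.003'; python3 go.py cradle 12 -61.5 92
python3 shift.py '0 0 0 0.005 0 0 0;0 0 0 0.009 0 0 0;0 0 0 0.013 0 0 0;0 0 0 0.016 0 0 0;0 0 0 0.016 0 0 0'; python3 go.py cradle 12 -61.5 57
```

```text
time: 12.9
position: [0.5621, -0.0514, 0.1599]
tool_rot: [[0.45, 0.854, -0.259], [0.74, -0.52, -0.427], [-0.5, 0.001, -0.866]]
contact_force: [-0.8, 1.0, -0.6]
grip_width: 0.0065
gripper_force: 70.4
d [-0.0001 -0.0006  0.0222] rv [ 0.0005 -0.0005 -0.0012] rows 0.3560078102845093 0.007295795749490877
now in frame(mm) [ 11.9 -61.  114.2] force in frame [-0.64 -1.22 -0.3 ] M [-0.    0.58 -0.01] t 12.9 q [-0.74  0.62  0.7   1.78  0.04  1.19 -0.64]
time: 13.52
position: [0.5572, -0.0593, 0.145]
tool_rot: [[0.451, 0.854, -0.26], [0.739, -0.521, -0.428], [-0.501, 0.001, -0.865]]
contact_force: [0.4, -0.3, -1.1]
grip_width: 0.0067
gripper_force: 70.2
d [ 0.0005 -0.0005  0.0397] rv [-0.0005  0.0012 -0.0022] rows 0.6355775460306334 0.01365922398580067
now in frame(mm) [ 12.5 -61.   96.7] force in frame [-0.55  0.52 -0.97] M [0.07 0.55 0.04] t 13.525 q [-0.73  0.63  0.7   1.8   0.04  1.15 -0.64]
```

```bash
python3 shift.py '0 0 0 0.003 0 0 0;0 0 0 0.006 0 0 0;0 0 0 0.009 0 0 0;0 0 0 0.009 0 0 0'; python3 go.py cradle 12 -61.5 57;python3 shift.py '0 0 0 0.003 0 0 0;0 0 0 0.006 0 0 0;0 0 0 0.009 0 0 0;0 0 0 0.009 0 0 0'; python3 go.py cradle 12 -61.5 57
```

```text
time: 14.02
position: [0.5549, -0.0629, 0.137]
tool_rot: [[0.451, 0.854, -0.26], [0.739, -0.521, -0.428], [-0.501, 0.001, -0.866]]
contact_force: [1.6, 0.2, -3.5]
grip_width: 0.0068
gripper_force: 70.0
d [ 0.0003 -0.0004  0.0306] rv [-0.0004  0.0009 -0.002 ] rows 0.49037215399787915 0.011904685838498425
now in frame(mm) [ 12.3 -61.1  87.6] force in frame [-2.56  1.25 -2.53] M [ 0.35  1.19 -0.04] t 14.025 q [-0.72  0.64  0.69  1.81  0.04  1.13 -0.64]
time: 14.52
position: [0.5524, -0.0671, 0.1292]
tool_rot: [[0.451, 0.854, -0.261], [0.739, -0.521, -0.428], [-0.501, 0.001, -0.865]]
contact_force: [2.1, -1.2, -3.5]
grip_width: 0.0068
gripper_force: 69.9
d [ 0.0006 -0.0004  0.0215] rv [-0.0006  0.0013 -0.0023] rows 0.3436945609196025 0.014508378200767474
now in frame(mm) [ 12.6 -61.1  78.5] force in frame [-1.8   2.39 -2.97] M [ 0.56  1.03 -0.06] t 14.525 q [-0.71  0.64  0.69  1.82  0.03  1.12 -0.63]
```

```bash
python3 shift.py '0 0 0 0.004 0 0 0;0 0 0 0.008 0 0 0;0 0 0 0.012 0 0 0;0 0 0 0.016 0 0 0;0 0 0 0.016 0 0 0'; python3 go.py cradle 12 -61.5 57;python3 shift.py '0 0 0 0.002 0 0 0;0 0 0 0.004 0 0 0;0 0 0 0.005 0 0 0;0 0 0 0.005 0 0 0'; python3 go.py cradle 12 -61.5 57
```

```text
time: 15.15
position: [0.5482, -0.0739, 0.1153]
tool_rot: [[0.451, 0.854, -0.261], [0.739, -0.521, -0.428], [-0.501, 0.001, -0.865]]
contact_force: [1.9, -2.5, -2.9]
grip_width: 0.0065
gripper_force: 69.9
d [ 0.0006 -0.0004  0.0054] rv [-0.0006  0.0013 -0.0022] rows 0.08749540675746079 0.014164488951548275
now in frame(mm) [ 12.6 -61.1  62.4] force in frame [-0.47  2.95 -3.12] M [ 0.67  0.85 -0.02] t 15.15 q [-0.7   0.65  0.68  1.84  0.03  1.08 -0.63]
time: 15.65
position: [0.5472, -0.0758, 0.1113]
tool_rot: [[0.451, 0.854, -0.26], [0.739, -0.521, -0.428], [-0.501, 0.001, -0.866]]
contact_force: [3.1, -1.1, -0.4]
grip_width: 0.0067
gripper_force: 70.5
d [ 0.0004 -0.0005  0.0009] rv [-0.0003  0.0009 -0.0021] rows 0.017055238033095933 0.012228006940503144
now in frame(mm) [ 12.4 -61.   57.9] force in frame [-0.73  3.24  0.02] M [ 0.5   0.84 -0.01] t 15.65 q [-0.7   0.66  0.68  1.85  0.03  1.07 -0.63]
```

```bash
python3 shift.py '0 0 0 0.001 0 0 0;0 0 0 0.002 0 0 0;0 0 0 0.002 0 0 0'; python3 go.py cradle 12 -61.5 57;python3 shift.py '0.018 0 0 -0.001 0 0 0;0.018 0 0 -0.001 0 0 0;0.018 0 0 -0.001 0 0 0;0.018 0 0 -0.03 0 0 0;0.018 0 0 -0.07 0 0 0;0.018 0 0 -0.11 0 0 0;0.018 0 0 -0.11 0 0 0' 40; python3 go.py cradle -45 -150 110
python3 - <<'E'
from plant import arm, read_camera
import cv2,numpy as np
a=read_camera("top")["pixels"];s=read_camera("side")["pixels"]
cv2.imwrite("pics/topD.png",a[:,:,::-1]);cv2.imwrite("pics/sideD.png",s[:,:,::-1])
z=np.zeros((480,800,3),'uint8')
z[:400,:400]=cv2.resize(a[150:230,300:380],(400,400),interpolation=2)
z[:480,400:]=cv2.resize(s[185:245,298:348],(400,480),interpolation=2)
cv2.imwrite("pics/g4.png",cv2.convertScaleAbs(z[:,:,::-1],alpha=1.7))
E
```

```text
time: 16.02
position: [0.5474, -0.0756, 0.1107]
tool_rot: [[0.451, 0.854, -0.259], [0.74, -0.52, -0.427], [-0.5, 0.001, -0.866]]
contact_force: [0.0, 12.0, 23.5]
grip_width: 0.0067
gripper_force: 74.2
d [-0.0002 -0.0006  0.0005] rv [ 0.0003 -0.0004 -0.0015] rows 0.012819963064297047 0.008477421116302968
now in frame(mm) [ 11.8 -60.9  57.5] force in frame [ 2.9  -6.19 25.49] M [-1.21 -0.46  0.04] t 16.025 q [-0.7   0.66  0.68  1.85  0.03  1.07 -0.63]
time: 16.9
position: [0.5768, -0.0283, 0.2065]
tool_rot: [[0.451, 0.855, -0.257], [0.74, -0.519, -0.427], [-0.498, 0.003, -0.867]]
contact_force: [-0.0, -1.0, -0.6]
grip_width: 0.0177
gripper_force: 0.0
d [ 0.0563 -0.0899  0.0582] rv [ 0.0023 -0.0018 -0.0017] rows 1.9362394799873515 0.0179183520058202
now in frame(mm) [ 11.5 -60.3 168.3] force in frame [ 0.43  0.47 -0.93] M [ 0.    0.56 -0.01] t 16.9 q [-0.77  0.59  0.71  1.7   0.05  1.3  -0.65]
```

View pics/g4.png

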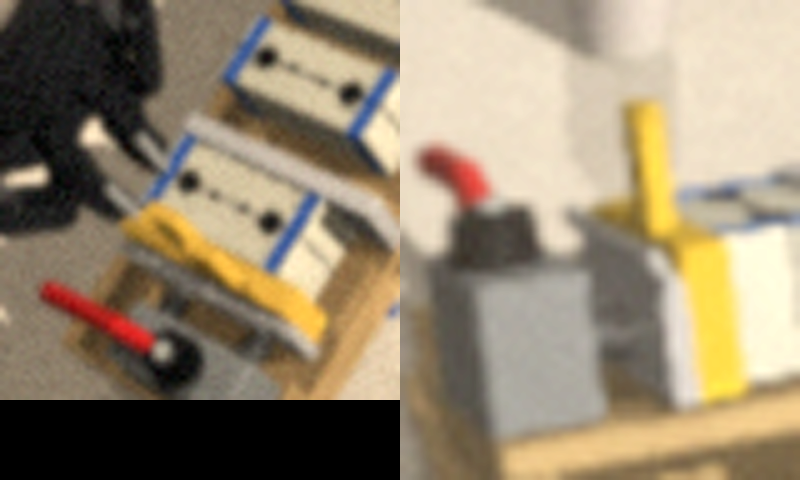

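The view shows both plates fully down, side by side between the mould and the pushed-back sprung plate (side (700,310)). The lever is still at about 0. Next, the lever: shut the fingers and come down on the mould side of the bar.

```bash
python3 go.py cradle -38 -88 100
python3 - <<'E'
import numpy as np
for th in np.arange(0,1.66,.15):
    r=50;d=6+14.5*abs(np.cos(th))+11*abs(np.sin(th));c=np.array([12,-113])+r*np.array([-np.cos(th),-np.sin(th)])+d*np.array([-np.sin(th),np.cos(th)])
    print(round(th,2),c.round(1),"tool shift from (-38,-88):",[round(-(c[0]+38)/1000,4),round((c[1]+88)/1000,4)])
E
```

```text
d [ 0.0504 -0.0268  0.0654] rv [-0.0006  0.0011 -0.002 ] rows 1.3897046553003798 0.012538511765585151
now in frame(mm) [ 12.4 -61.2 165.5] force in frame [ 0.29  0.2  -0.44] M [-0.   0.5  0. ] t 17.0 q [-0.76  0.59  0.71  1.71  0.05  1.29 -0.65]
0.0 [-38.  -92.5] tool shift from (-38,-88): [np.float64(-0.0), np.float64(-0.0045)]
0.15 [-40.7 -98.7] tool shift from (-38,-88): [np.float64(0.0027), np.float64(-0.0107)]
0.3 [ -42.6 -105.7] tool shift from (-38,-88): [np.float64(0.0046), np.float64(-0.0177)]
0.45 [ -43.4 -113.3] tool shift from (-38,-88): [np.float64(0.0054), np.float64(-0.0253)]
0.6 [ -42.9 -121.3] tool shift from (-38,-88): [np.float64(0.0049), np.float64(-0.0333)]
0.75 [ -41.  -129.4] tool shift from (-38,-88): [np.float64(0.003), np.float64(-0.0414)]
0.9 [ -37.6 -137.5] tool shift from (-38,-88): [np.float64(-0.0004), np.float64(-0.0495)]
1.05 [ -32.6 -145. ] tool shift from (-38,-88): [np.float64(-0.0054), np.float64(-0.057)]
1.2 [ -26.2 -151.8] tool shift from (-38,-88): [np.float64(-0.0118), np.float64(-0.0638)]
1.35 [ -18.4 -157.4] tool shift from (-38,-88): [np.float64(-0.0196), np.float64(-0.0694)]
1.5 [  -9.5 -161.6] tool shift from (-38,-88): [np.float64(-0.0285), np.float64(-0.0736)]
1.65 [  -2.1 -164.3] tool shift from (-38,-88): [np.float64(-0.0359), np.float64(-0.0763)]
```

```bash
python3 shift.py '0 0.03 -0.016 0 0 0 0;0 0.0504 -0.0268 0.03 0 0 -0.002;0 0.0504 -0.0268 0.0654 0 0 -0.002;0 0.0504 -0.0268 0.0654 0 0 -0.002;0 0.0504 -0.0268 0.0654 0 0 -0.002'; python3 go.py cradle -38 -88 59; python3 shift.py '0 0 0 0.012 0 0 0;0 0 0 0.024 0 0 0;0 0 0 0.034 0 0 0;0 0 0 0.04 0 0 0;0 0 0 0.04 0 0 0'; python3 go.py cradle -38 -88 59
```

```text
time: 17.62
position: [0.5584, -0.0066, 0.1235]
tool_rot: [[0.45, 0.854, -0.26], [0.739, -0.52, -0.428], [-0.501, -0.0, -0.865]]
contact_force: [-0.2, -0.5, 0.0]
grip_width: 0.0001
gripper_force: 0.0
d [ 0.0003 -0.0006  0.0419] rv [-0.0005  0.0011 -0.0009] rows 0.6709166845864294 0.00781143740750658
now in frame(mm) [-37.7 -87.4 100.9] force in frame [ 0.51  0.07 -0.25] M [-0.02  0.51  0.04] t 17.625 q [-0.78  0.67  0.67  1.78  0.    1.16 -0.7 ]
time: 18.25
position: [0.5474, -0.0237, 0.0881]
tool_rot: [[0.449, 0.855, -0.261], [0.74, -0.519, -0.428], [-0.501, -0.001, -0.865]]
contact_force: [0.1, -0.3, 0.0]
grip_width: -0.0002
gripper_force: 0.0
d [ 0.0002 -0.0001  0.0011] rv [-0.0009  0.0015 -0.0002] rows 0.01737188607571481 0.009425885285978148
now in frame(mm) [-37.8 -87.9  60.1] force in frame [ 0.22  0.23 -0.1 ] M [-0.02  0.55 -0.03] t 18.25 q [-0.75  0.7   0.65  1.83 -0.01  1.08 -0.69]
```

```bash
python3 shift.py '0 0.001 -0.006 0.001 0 0 0;0 0.003 -0.011 0.001 0 0 0;0 0.0045 -0.018 0.001 0 0 0;0 0.0055 -0.025 0.001 0 0 0;0 0.005 -0.033 0.001 0 0 0;0 0.003 -0.041 0.001 0 0 0;0 0 -0.0495 0.001 0 0 0;0 0 -0.0495 0.001 0 0 0'; python3 go.py cradle -26 -152 59
```

```text
time: 19.25
position: [0.5043, 0.0023, 0.0876]
tool_rot: [[0.449, 0.855, -0.261], [0.74, -0.519, -0.428], [-0.501, -0.001, -0.866]]
contact_force: [-0.0, -0.7, -0.1]
grip_width: -0.0002
gripper_force: 0.0
d [-0.0119 -0.0138  0.0006] rv [-0.001   0.0008  0.0004] rows 0.2925533699718634 0.0072750516927027435
now in frame(mm) [ -38.  -138.2   59.6] force in frame [ 0.47  0.32 -0.36] M [-0.    0.51 -0.03] t 19.25 q [-0.83  0.65  0.66  1.92 -0.01  1.06 -0.75]
```

```bash
cat > red.py <<'E'
from h import *
from plant import arm, read_camera
S=[.5899,-.1230,-2.1163];A,t=cradle(S)
for n in("side","top"):
    c=read_camera(n)["pixels"].astype(int);cv2.imwrite(f"pics/{n}L.png",c[:,:,::-1])
    w=(slice(180,250),slice(270,350)) if n=="side" else (slice(180,270),slice(290,350))
    m=(c[...,0]>70)&(c[...,0]>2.2*c[...,1])&(c[...,0]>2.2*c[...,2]);v,u=np.nonzero(m[w])
    print(n,len(u),"mean",u.mean()+w[1].start,v.mean()+w[0].start,"ext",u.min()+w[1].start,u.max()+w[1].start,v.min()+w[0].start,v.max()+w[0].start)
for th in(0,.5,.9,1.2,1.4,1.57):
    P=[A@(np.array([12-r*np.cos(th),-113-r*np.sin(th),70])/1000)+t for r in(55,80)];print(th,"side",proj("side",P).round(1).tolist(),"top",proj("top",P).round(1).tolist())
E
python3 red.py
```

```text
side 76 mean 293.7105263157895 209.0921052631579 ext 282 305 207 212
top 92 mean 317.85869565217394 225.41304347826087 ext 305 329 221 231
0 side [[303.9, 205.4], [302.1, 204.4]] top [[316.3, 210.8], [309.4, 206.9]]
0.5 side [[294.5, 207.3], [288.5, 207.1]] top [[312.8, 220.4], [304.3, 220.8]]
0.9 side [[289.0, 209.0], [280.5, 209.5]] top [[313.3, 228.3], [304.9, 232.1]]
1.2 side [[286.7, 210.2], [276.9, 211.2]] top [[315.7, 233.4], [308.2, 239.6]]
1.4 side [[286.2, 210.9], [276.0, 212.3]] top [[318.1, 236.3], [311.7, 243.8]]
1.57 side [[286.4, 211.4], [276.3, 213.1]] top [[320.6, 238.2], [315.4, 246.7]][ WARN:0@1.252] global loadsave.cpp:1063 imwrite_ Unsupported depth image for selected encoder is fallbacked to CV_8U.
```

```bash
python3 shift.py '0 -0.0055 -0.007 0 0 0 0;0 -0.012 -0.0135 0 0 0 0;0 -0.02 -0.019 0 0 0 0;0 -0.0285 -0.0235 0 0 0 0;0 -0.033 -0.025 0 0 0 0;0 -0.033 -0.025 0 0 0 0'; python3 go.py cradle 0 -164 59; python3 red.py 2>/dev/null| head -2
```

```text
time: 20.1
position: [0.4699, -0.0079, 0.1037]
tool_rot: [[0.449, 0.856, -0.257], [0.742, -0.518, -0.426], [-0.497, 0.001, -0.868]]
contact_force: [9.7, 8.3, -12.7]
grip_width: -0.0001
gripper_force: 8.0
d [-0.007  -0.0017  0.0012] rv [ 0.0014 -0.0033  0.001 ] rows 0.11647463559640564 0.01953297538572266
now in frame(mm) [  -7.  -162.3   60.3] force in frame [-16.83   3.97  -4.98] M [0.76 3.98 0.09] t 20.1 q [-0.87  0.58  0.68  2.    0.02  1.04 -0.77]
side 100 mean 291.35 211.35 ext 278 305 209 214
top 104 mean 323.3076923076923 233.2980769230769 ext 315 332 223 245
```

At the end stop: 17 N resistance, and the red bar's tip at top (315,245) matches 1.57 rad. Back off and retreat.

```bash
python3 shift.py '0 0.01 -0.001 0 0 0 0;0 0.025 -0.001 0 0 0 0;0 0.025 -0.001 -0.04 0 0 0;0 0.025 -0.001 -0.09 0 0 0;0 0.025 -0.001 -0.14 0 0 0;0 0.025 -0.001 -0.18 0 0 0;0 0.025 -0.001 -0.18 0 0 0;0 0.025 -0.001 -0.18 0 0 0'; python3 red.py 2>/dev/null
python3 - <<'E'
import cv2,numpy as np
# compare packing/bystanders before (D) and after (L)
from h import *
for n in("side","top"):
    for f in ("0","D","L"):
        c=cv2.imread(f"pics/{n}{f}.png").astype(int)
        m=(c[...,2]>80)&(c[...,2]>2.5*c[...,0])&(c[...,1]>.6*c[...,2])
        w=(slice(185,245),slice(305,350)) if n=="side" else (slice(180,230),slice(315,375))
        v,u=np.nonzero(m[w]);g=(c[...,1]>1.6*c[...,2])&(c[...,1]>1.6*c[...,0])&(c[...,1]>50)
        gw=(slice(300,350),slice(350,390)) if n=="side" else (slice(245,280),slice(415,445));gv,gu=np.nonzero(g[gw])
        print(n,f,"yellow",len(u),(u.mean().round(1),v.mean().round(1),v.min()) if len(u) else "","pot",gu.mean().round(1),gv.mean().round(1))
E
```

```text
time: 21.2
position: [0.5256, 0.0863, 0.2465]
tool_rot: [[0.449, 0.855, -0.261], [0.739, -0.519, -0.428], [-0.502, -0.001, -0.865]]
contact_force: [-0.1, -0.5, -1.0]
grip_width: -0.0001
gripper_force: 0.0
side 92 mean 291.8152173913044 211.33695652173913 ext 278 305 209 214
top 123 mean 323.2113821138211 232.8048780487805 ext 315 332 222 245
0 side [[303.9, 205.4], [302.1, 204.4]] top [[316.3, 210.8], [309.4, 206.9]]
0.5 side [[294.5, 207.3], [288.5, 207.1]] top [[312.8, 220.4], [304.3, 220.8]]
0.9 side [[289.0, 209.0], [280.5, 209.5]] top [[313.3, 228.3], [304.9, 232.1]]
1.2 side [[286.7, 210.2], [276.9, 211.2]] top [[315.7, 233.4], [308.2, 239.6]]
1.4 side [[286.2, 210.9], [276.0, 212.3]] top [[318.1, 236.3], [311.7, 243.8]]
1.57 side [[286.4, 211.4], [276.3, 213.1]] top [[320.6, 238.2], [315.4, 246.7]]
side 0 yellow 0  pot 19.9 24.6
side D yellow 160 (np.float64(28.4), np.float64(32.0), np.int64(13)) pot 19.7 24.7
side L yellow 162 (np.float64(28.5), np.float64(32.0), np.int64(13)) pot 19.8 24.7
top 0 yellow 0  pot 17.8 16.9
top D yellow 252 (np.float64(30.1), np.float64(23.3), np.int64(11)) pot 17.5 16.9
top L yellow 254 (np.float64(29.5), np.float64(23.0), np.int64(11)) pot 17.4 16.8
```

The packing and the pot have not moved, and the lever stays locked with the arm clear, so I'm handing in.

```bash
python3 -c "
from plant import arm, read_camera
print(arm.hand_in())"
```

```text
the job is handed in; nothing more can be done
None
```

Handed in at about 21 s: mould B is packed with two plates pushed home and pressing the sprung plate back, the lever is at its locked end stop, and the two spare plates stayed in the block; the hand-in gave no verdict.

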